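# Close up the repaired mini computers under the rail light

## Robot

A 7-joint arm with a two-finger parallel gripper is mounted at the origin on the work surface. World frame = base frame: x ahead of the robot, y to its left, z up, the work surface at z = 0. Lengths are in m, angles in rad, forces in N, time in s.
With the tool pointing down it reaches from about 0.375 to 0.925 m from the base axis. Payload 3.1 kg.
Tool frame: the origin (TCP) lies midway between the tips of the shut fingers; the grasp point (between the pads) lies 19 mm behind it; y points along the fingers, x is the direction in which the jaws open and shut, and the axes are right-handed (so a half turn about y gives the same grasp; the last joint's range is limited). The gripper opens to 85 mm and grips with 20 to 120 N. Pads are 22 mm wide; open, the fingers measure 114 mm over their backs; the gripper's body (76 mm by 85 mm) begins 54 mm behind the grasp point. The pads swing forward as they close: fully open they stand 13 mm farther back than shut.
Start: joints at [1.05, 0.383, 0.044, 1.598, -0.018, 1.161, -0.05], TCP at [0.267, -0.593, 0.231] pointing down, gripper open.
Joint ranges: [-2.61, 2.61], [-0.41, 2.15], [-1.48, 1.57], [0, 2.5], [-1.57, 4.71], [0.05, 1.97], [-2.85, 2.85]. Speed limits (rad/s): [2.79, 2.79, 3.14, 3.14, 3.14, 3.14, 3.14].

## Interface

Orientations are given as a 3x3 rotation matrix whose columns are the frame's x, y, z axes.
In Python, from cell import move_ptp, line_to, movej, command_gripper, hold, solve_ik, get_state, grab_frame, camera_info, IKError, finish_job gives the robot as it stands. The module is installed in compiled form; this text tells all that it offers. Calls block until the motion is done:
- move_ptp(position, orientation): joint-space move of the TCP to a pose.
- line_to(position, attitude=None, velocity=0.15, stop_force=None): straight line of the TCP; attitude=None keeps the orientation; velocity is the mean speed in m/s. With stop_force (N) it stops when the force on the tool has changed by that much, and returns True; else False.
- movej(angles): joint-space move.
- command_gripper(opening, f_grip=None): finger opening in m; f_grip is the grip in N (None keeps the last); returns when the fingers have stopped.
- hold(seconds).
- solve_ik(position, orientation): joint angles nearest the present ones, or None.
- get_state(): the state.
- grab_frame(name): name is "side" or "top" or "wrist"; returns (picture, depth): 480x640x3 uint8, red, green, blue; 480x640 float32, m along the optical axis (not along the pixel's ray), 0 where there is no reading.
- camera_info(name): a dict with "fov_y" (degrees; the focal length in pixels is half the picture's height over the tangent of half this angle, whatever the lens; pixels are square), "cx", "cy" (the principal point, pixels), "T" (4x4, takes a point from camera to world coordinates); the wrist camera has in their place "mount" (4x4, takes a point from camera to tool coordinates, whose origin is the TCP and whose axes are the tool frame's). Camera axes: x right, y down, z forward; pixel columns grow to the right and rows downward; lengths in m; the calibration is good to about 2 mm. A picture is of the moment at which its call begins: read the wrist's pose just before it. camera_info takes no time and is no camera call.
A pose or a line that the arm cannot do raises IKError and nothing moves.
- finish_job(): hands the job in, once; it reports no verdict.
The state is a dict: "time_s": time; "joint_pos": joint angles; "dq": joint speeds; "joint_efforts": joint torques, N m; "ee_pos": TCP position; "orientation": TCP orientation; "force": force on the tool from outside, world axes, zero at the start; "torque": the same for the moment, N m; "width": finger opening in m.
Only numpy, scipy, OpenCV 4.12 (cv2) and the standard library are available. Lean on these libraries where they do the work, as an engineer would, in place of code of your own. Each camera call takes 0.05 s, during which the arm holds its last target.

## Task

Bring the inspection light in along its bent rail, round both bends, until it is against the green stop at the work end; then put each cover that lies on the bench on the open base of its own colour, squarely and fully down so it sits flush on the rim, and let go of it. Only when every cover is on, slide the light back round the bends until it is against the red stop at the park end and let it hang. A base whose cover is not on the bench stays open; leave the other things on the bench where they are.

Things in the scene. Friction and masses are not known exactly. Their poses are not given: they have to be found in the camera images.
- base_blue_rim (a point): The open blue computer base: an open-topped blue box 100 (its x) x 80 (its y) x 40 mm tall, walls 4 mm (opening 92 x 72 mm), 0.7 kg, loose on the bench, a green circuit board inside. This point is the centre of the opening at rim height, 40 mm above the base's underside; z up.
- base_orange_rim (a point): The open orange computer base: an open-topped orange box 100 (its x) x 80 (its y) x 40 mm tall, walls 4 mm (opening 92 x 72 mm), 0.7 kg, loose on the bench, a green circuit board inside. This point is the centre of the opening at rim height, 40 mm above the base's underside; z up.
- base_white_rim (a point): The open white computer base: an open-topped white box 100 (its x) x 80 (its y) x 40 mm tall, walls 4 mm (opening 92 x 72 mm), 0.7 kg, loose on the bench, a green circuit board inside. This point is the centre of the opening at rim height, 40 mm above the base's underside; z up.
- cover_blue_grip (a point): Blue cover (0.16 kg; may be absent): blue plate 100 (x) x 80 (y) x 5 mm with a firm finned bare-metal heat sink 60 (x) x 36 (y) x 26 mm tall on its middle to grip across the 36 mm. Four round-ended studs (12 mm long, 8 mm thick) below drop into the opening's corners, 2 mm to spare; either way round. Point: heat sink's centre, 30 mm above stud tips, 18 mm above the rim when seated; z up.
- cover_orange_grip (a point): Orange cover (0.16 kg; may be absent): orange plate 100 (x) x 80 (y) x 5 mm with a firm finned bare-metal heat sink 60 (x) x 36 (y) x 26 mm tall on its middle to grip across the 36 mm. Four round-ended studs (12 mm long, 8 mm thick) below drop into the opening's corners, 2 mm to spare; either way round. Point: heat sink's centre, 30 mm above stud tips, 18 mm above the rim when seated; z up.
- cover_white_grip (a point): White cover (0.16 kg; may be absent): white plate 100 (x) x 80 (y) x 5 mm with a firm finned bare-metal heat sink 60 (x) x 36 (y) x 26 mm tall on its middle to grip across the 36 mm. Four round-ended studs (12 mm long, 8 mm thick) below drop into the opening's corners, 2 mm to spare; either way round. Point: heat sink's centre, 30 mm above stud tips, 18 mm above the rim when seated; z up.
- light_grip (a point): The inspection light, 0.2 kg, hangs loose but captive on the rail: yellow collar (36 mm across, 20 mm hole, 16 mm long) round the rod, black lamp head 52 mm wide below it (to 65 mm under the collar's centre), upright yellow tab on top to grip. This point: the tab's centre. Tab 14 mm thick along the rod (its y), 30 mm wide (its x), 42 mm tall; its foot is 17 mm above the collar's centre.
- light_collar (a point): The centre of the light's collar, 38 mm under the tab's centre; its y along the rod, towards the work end, z up. Hanging free it lies 5 mm under the rod's axis. It slides freely along the rod and must turn with it at the bends.
- rail: The fixed rail: a steel rod 10 mm thick, level, its axis 170 mm above the bench, in three straight legs (about 105, 112 and 105 mm) with two opposite bends of 63 degrees; only its ends stand on posts. Stop discs 32 mm across, green at the work end, red at the park end. Origin on the bench under its middle; y along the first and last legs, from the park end to the work end.
- rail_work (a point): On the rod's axis, where the collar's centre lies when it touches the green stop (work end, nearest the computers); 8 mm from the disc's face.
- rail_bend1 (a point): Where the axes of the first leg (from the work end) and the middle leg cross. The bend is rounded: an arc that leaves each leg 30 mm from this point.
- rail_bend2 (a point): Where the axes of the middle leg and the last leg (to the park end) cross; rounded in the same way.
- rail_park (a point): On the rod's axis, where the collar's centre lies when it touches the red stop (park end, farthest from the computers); 8 mm from the disc's face.
- spool: Bystander, to be left alone: a blue wire spool standing on its flange, 72 mm across, 51 mm tall; origin at its underside's centre.
- driver: Bystander, to be left alone: a screwdriver 170 mm long; origin at its underside's centre.
- flux: Bystander, to be left alone: an amber glass jar with a white cap, 48 mm across, 65 mm tall; origin at its underside's centre.
Things that resemble listed ones, but are neither listed nor needed, are in the scene too. Leave any pink look-alike of the part that bears cover_white_grip alone. Leave any pink look-alike of the part that bears cover_orange_grip alone.

How it is judged:
On the way, in this order (a step that is already met when the one before it is completed fails the run):
1. the light is against the green stop at the work end (horizontal distance between light_collar and rail_work below 0.01 m and angle between light_collar's own z axis and vertical below 0.35 rad), for 0.2 s.
2. every cover on the bench is seated on the base of its colour and let go, the light not yet at the park end (z of cover_blue_grip in the frame of base_blue_rim between 0.0155 and 0.0205 m and horizontal distance between cover_blue_grip and base_blue_rim below 0.005 m and angle between the x axis of cover_blue_grip and the x axis of base_blue_rim, either way round below 0.08 rad and contact force between each of cover_blue, cover_orange, cover_white and the fingers below 0.1 N and z of cover_orange_grip in the frame of base_orange_rim between 0.0155 and 0.0205 m and horizontal distance between cover_orange_grip and base_orange_rim below 0.005 m and angle between the x axis of cover_orange_grip and the x axis of base_orange_rim, either way round below 0.08 rad and z of cover_white_grip in the frame of base_white_rim between 0.0155 and 0.0205 m and horizontal distance between cover_white_grip and base_white_rim below 0.005 m and angle between the x axis of cover_white_grip and the x axis of base_white_rim, either way round below 0.08 rad and horizontal distance between light_collar and rail_park above 0.05 m), for 0.2 s.
3. the light is back against the red stop at the park end (horizontal distance between light_collar and rail_park below 0.01 m and angle between light_collar's own z axis and vertical below 0.35 rad), for 0.2 s.
At the end, for the whole second after the job is handed in: Each present cover sits on the base of its colour (heat-sink centre 15.5 to 20.5 mm above the rim, within 5 mm sideways and 4.5 degrees, either way round), let go; the bases stand upright on the bench; the light hangs upright, collar within 10 mm (from above) of its place at the red stop (all of step 3 and z of cover_blue_grip in the frame of base_blue_rim between 0.0155 and 0.0205 m and horizontal distance between cover_blue_grip and base_blue_rim below 0.005 m and angle between the x axis of cover_blue_grip and the x axis of base_blue_rim, either way round below 0.08 rad and contact force between each of cover_blue, cover_orange, cover_white and the fingers below 0.1 N and z of cover_orange_grip in the frame of base_orange_rim between 0.0155 and 0.0205 m and horizontal distance between cover_orange_grip and base_orange_rim below 0.005 m and angle between the x axis of cover_orange_grip and the x axis of base_orange_rim, either way round below 0.08 rad and z of cover_white_grip in the frame of base_white_rim between 0.0155 and 0.0205 m and horizontal distance between cover_white_grip and base_white_rim below 0.005 m and angle between the x axis of cover_white_grip and the x axis of base_white_rim, either way round below 0.08 rad and angle between each of base_blue_rim, base_orange_rim, base_white_rim's own z axis and vertical below 0.1 rad and height (world z) of each of base_blue_rim, base_orange_rim, base_white_rim below 0.045 m); the robot touches nothing.
It fails at once if a bystander is moved more than 60 mm (distance of any of spool, driver, flux from where it was at the start of the episode above 0.06 m).
Of cover_blue, cover_orange, cover_white only 2 to 3 are there at a start; the rules pass over those that are not, and their reading is None.
At some moment in a run one of cover_blue, cover_orange, cover_white may be knocked a few centimetres aside while the robot is not near it.
It also fails if it takes over 208 s, if anything falls off the work surface, if the arm or the gripper's body presses on something with over 40 N, if the wrist force passes 120 N, or if a joint passes its speed limit or range.

## Working session

There is one attempt and no reset: what is moved stays moved. The work goes in short steps, each a Python script; the robot and the scene stay as the last script left them, time stands still between calls to the robot, and variables do not carry over. Pictures are saved under pics/ and viewed, and the job is handed in when it is done.

```bash
ls; mkdir -p pics
python3 - <<'E'
from cell import *
import cv2, numpy as np
s=get_state(); print({k:np.round(v,3).tolist() for k,v in s.items()})
for n in ["side","top","wrist"]:
    im,d=grab_frame(n); cv2.imwrite(f"pics/{n}0.png",im[:,:,::-1]); np.save(f"pics/{n}0_d.npy",d)
    c=camera_info(n); print(n,{k:np.round(v,4).tolist() for k,v in c.items()})
E
```

```text
pics
{'time_s': 0.0, 'joint_pos': [1.05, 0.384, 0.044, 1.6, -0.018, 1.161, -0.05], 'dq': [0.0, -0.0, -0.001, 0.001, -0.0, -0.001, 0.001], 'joint_efforts': [0.0, -43.346, 1.024, -24.951, 0.01, 0.011, -0.0], 'ee_pos': [0.266, -0.592, 0.23], 'orientation': [[0.41, -0.001, 0.912], [-0.912, 0.002, 0.41], [-0.003, -1.0, -0.0]], 'force': [-0.129, 0.196, -0.2], 'torque': [-0.01, 0.009, -0.007], 'width': 0.086}
side {'fov_y': 45.1354, 'cx': 313.6123, 'cy': 234.5033, 'T': [[-0.7276, -0.4787, 0.4913, -0.1351], [-0.6857, 0.4849, -0.5429, 0.7537], [0.0217, -0.7319, -0.681, 1.031], [0.0, 0.0, 0.0, 1.0]]}
top {'fov_y': 46.6196, 'cx': 320.4801, 'cy': 242.6292, 'T': [[-0.0042, -0.9955, 0.0945, 0.38], [-0.9999, 0.0051, 0.0097, 0.0361], [-0.0101, -0.0945, -0.9955, 1.4236], [0.0, 0.0, 0.0, 1.0]]}
wrist {'fov_y': 68.8172, 'cx': 321.4664, 'cy': 235.6509, 'mount': [[1.0, 0.0003, -0.0008, 0.0007], [0.0009, -0.3088, 0.9511, -0.1441], [0.0, -0.9511, -0.3088, 0.0799], [0.0, 0.0, 0.0, 1.0]]}
```

View pics/top0.png

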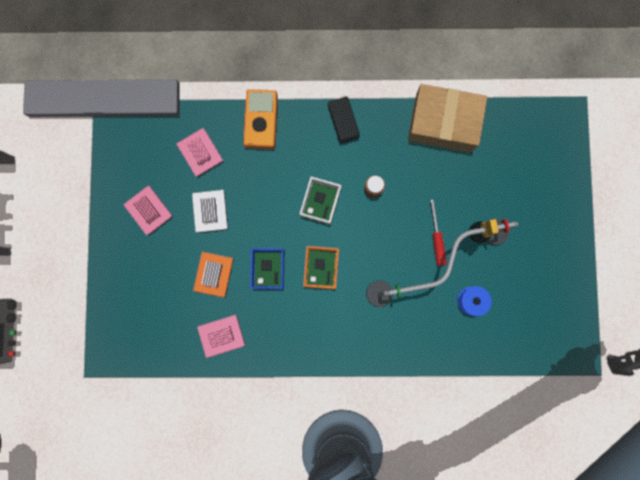

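View pics/side0.png

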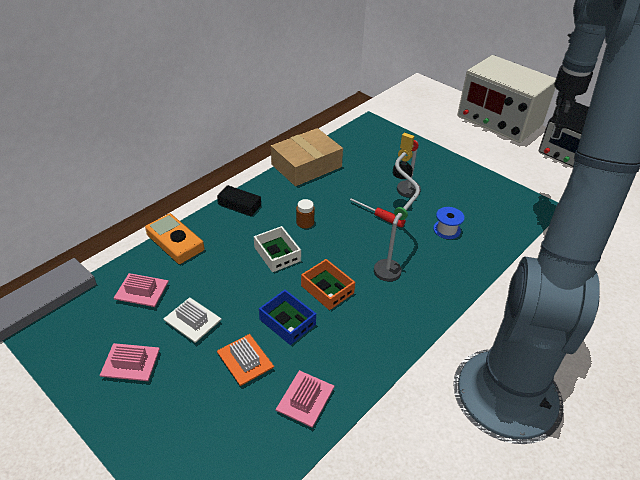

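View pics/wrist0.png

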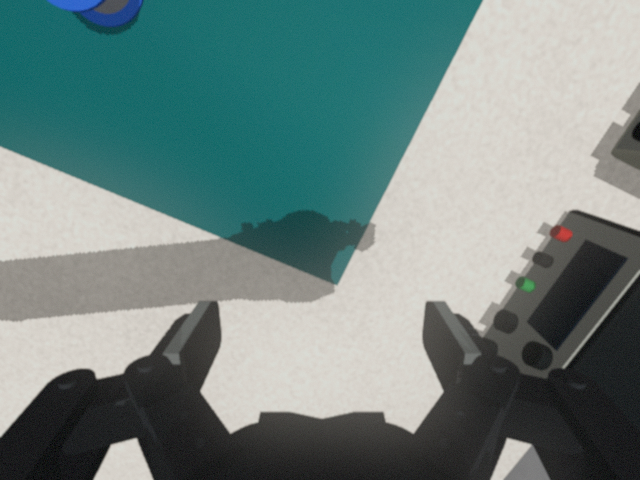

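```bash
cat > h.py <<'E'
from cell import *
import cv2, numpy as np
def cam(name, st=None):
    c=camera_info(name); f=240/np.tan(np.radians(c["fov_y"])/2)
    if name=="wrist":
        T=np.eye(4); T[:3,:3]=np.array(st["orientation"]); T[:3,3]=st["ee_pos"]; T=T@np.array(c["mount"])
    else: T=np.array(c["T"])
    return f,c["cx"],c["cy"],T
def ray(C,uv):
    f,cx,cy,T=C; uv=np.atleast_2d(np.asarray(uv,float))
    d=np.c_[(uv[:,0]-cx)/f,(uv[:,1]-cy)/f,np.ones(len(uv))]
    return T[:3,3], d@T[:3,:3].T
def onplane(C,uv,z):
    o,d=ray(C,uv); return o+d*((z-o[2])/d[:,2])[:,None]
def pix(C,P):
    f,cx,cy,T=C; p=(np.atleast_2d(P)-T[:3,3])@T[:3,:3]
    return np.c_[f*p[:,0]/p[:,2]+cx, f*p[:,1]/p[:,2]+cy]
def tri(C1,uv1,C2,uv2):
    o1,d1=ray(C1,uv1); o2,d2=ray(C2,uv2); d1=d1[0];d2=d2[0]
    A=np.c_[d1,-d2]; t=np.linalg.lstsq(A,o2-o1,rcond=None)[0]
    a=o1+t[0]*d1; b=o2+t[1]*d2
    return (a+b)/2, np.linalg.norm(a-b)
def R(a):  # jaw direction angle a in world, tool down
    c,s=np.cos(a),np.sin(a)
    return np.array([[c,0,-s],[s,0,c],[0,-1,0]])
def snap(name,tag):
    st=get_state(); im,d=grab_frame(name); cv2.imwrite(f"pics/{tag}.png",im[:,:,::-1])
    C=cam(name,st); np.savez(f"pics/{tag}.npz",im=im,d=d,f=C[0],cx=C[1],cy=C[2],T=C[3]); return im,d,C
def load(tag):
    z=np.load(f"pics/{tag}.npz"); return z["im"],z["d"],(float(z["f"]),float(z["cx"]),float(z["cy"]),z["T"])
def hsv(im): return cv2.cvtColor(im,cv2.COLOR_RGB2HSV)
def blobs(m,amin=30):
    n,l,s,c=cv2.connectedComponentsWithStats(m.astype(np.uint8)); return [(l==i,s[i,4],c[i]) for i in range(1,n) if s[i,4]>=amin]
E
python3 - <<'E'
from h import *
im=cv2.imread("pics/top0.png")[:,:,::-1]; C=cam("top")
def P(n,uv,z): print(n,np.round(onplane(C,uv,z),3).tolist())
P("rail green stop",(398,292),.17);P("b1",(440,284),.17);P("b2",(460,238),.17);P("red",(505,226),.17);P("tab",(492,229),.2)
P("spool",(476,301),.05);P("flux",(375,186),.065);P("driver",(437,240),.01)
for n,uv in dict(white=(320,200),blue=(268,270),orange=(321,268)).items(): P(n,uv,.04)
for n,uv in dict(cw=(209,211),co=(213,275)).items(): P(n,uv,.02)
E
```

```text
rail green stop [[0.387, -0.125, 0.17]]
b1 [[0.405, -0.219, 0.17]]
b2 [[0.508, -0.267, 0.17]]
red [[0.535, -0.369, 0.17]]
tab [[0.524, -0.33, 0.2]]
spool [[0.365, -0.33, 0.05]]
flux [[0.649, -0.086, 0.065]]
driver [[0.519, -0.247, 0.01]]
white [[0.619, 0.05, 0.04]]
blue [[0.444, 0.18, 0.04]]
orange [[0.448, 0.049, 0.04]]
cw [[0.596, 0.334, 0.02]]
co [[0.433, 0.321, 0.02]]
```

Run:
```python
import cv2
im=cv2.imread("pics/top0.png"); cv2.imwrite("pics/c1.png",cv2.resize(im[180:320,350:550],None,fx=4,fy=4,interpolation=cv2.INTER_CUBIC))
im=cv2.imread("pics/side0.png"); cv2.imwrite("pics/c2.png",cv2.resize(im[120:290,330:480],None,fx=3.5,fy=3.5,interpolation=cv2.INTER_CUBIC))
```

```text
(no output)
```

View pics/c1.png

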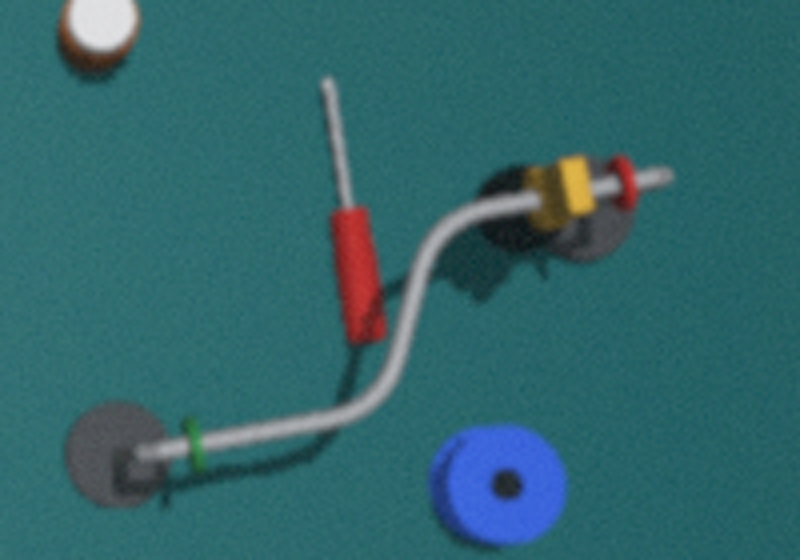

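View pics/c2.png

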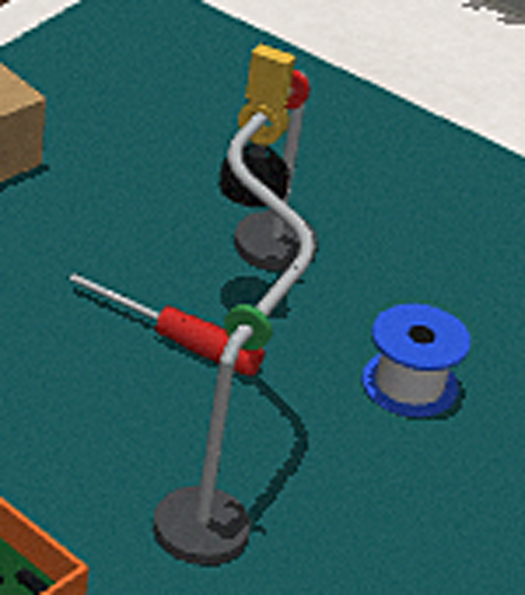

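Run:
```python
from h import *
for p in [(.524,-.33,.33),(.524,-.33,.19),(.508,-.267,.19),(.455,-.243,.19),(.405,-.219,.19),(.387,-.13,.19),(.42,-.2,.33),(.444,.18,.1),(.596,.334,.1)]:
    r=[]
    for a in range(-180,180,15):
        q=solve_ik(p,R(np.radians(a)))
        if q is not None: r.append((a,round(float(q[6]),2),round(float(q[4]),2)))
    print(p,r)
```

```text
(0.524, -0.33, 0.33) [(-180, -2.62, -0.03), (-165, -2.37, -0.02), (-150, -2.11, -0.01), (-135, -1.86, -0.01), (-120, -1.6, 0.0), (-105, -1.35, 0.01), (-90, -1.09, 0.02), (-75, -0.83, 0.02), (-60, -0.58, 0.03), (-45, -0.32, 0.04), (-30, -0.07, 0.06), (-15, 0.18, 0.07), (0, 0.43, 0.08), (15, 0.69, 0.09), (30, 0.94, 0.1), (45, 1.19, 0.11), (60, 1.45, 0.12), (75, 1.7, 0.14), (90, 1.95, 0.15), (105, 2.21, 0.16), (120, 2.22, 0.51), (135, 2.48, 0.51), (150, -2.68, -0.59), (165, -2.42, -0.59)]
(0.524, -0.33, 0.19) [(-180, -2.59, -0.07), (-165, -2.34, -0.05), (-150, -2.09, -0.04), (-135, -1.84, -0.02), (-120, -1.59, -0.01), (-105, -1.35, 0.01), (-90, -1.09, 0.02), (-75, -0.84, 0.03), (-60, -0.59, 0.05), (-45, -0.34, 0.07), (-30, -0.1, 0.09), (-15, 0.15, 0.1), (0, 0.4, 0.12), (15, 0.65, 0.14), (30, 0.9, 0.16), (45, 1.15, 0.17), (60, 1.4, 0.19), (75, 1.64, 0.21), (90, 1.89, 0.23), (105, 2.14, 0.25), (120, 2.08, 0.71), (135, 2.34, 0.71), (150, -2.51, -0.84), (165, -2.84, -0.09)]
(0.508, -0.267, 0.19) [(-180, -2.7, -0.03), (-165, -2.45, -0.02), (-150, -2.2, -0.01), (-135, -1.95, 0.0), (-120, -1.6
[... 2570 characters left out ...]
45), (15, -0.59, 0.46), (30, -0.33, 0.46), (45, -0.07, 0.46), (60, 0.19, 0.46), (75, 0.45, 0.47), (90, 0.71, 0.47), (105, 0.98, 0.46), (120, 1.09, 0.65), (135, 1.35, 0.65), (150, 1.61, 0.65), (165, 1.87, 0.65)]
(0.596, 0.334, 0.1) [(-180, 1.97, 0.97), (-165, 2.23, 0.97), (-150, -2.45, -1.12), (-135, -2.3, -0.9), (-120, -2.17, -0.69), (-105, -2.72, 0.47), (-90, -2.46, 0.46), (-75, -2.21, 0.48), (-60, -1.99, 0.55), (-45, -1.78, 0.63), (-30, -1.53, 0.65), (-15, -1.29, 0.69), (0, -1.05, 0.73), (15, -0.79, 0.74), (30, -0.53, 0.74), (45, -0.28, 0.75), (60, -0.02, 0.75), (75, 0.24, 0.76), (90, 0.5, 0.76), (105, 0.76, 0.76), (120, 1.02, 0.77), (135, 1.18, 0.97), (150, 1.45, 0.97), (165, 1.71, 0.97)]
```

Run:
```python
from h import *
move_ptp((0.47,-0.27,0.36),R(np.radians(11))); snap("wrist","w1")
line_to((0.44,-0.16,0.36)); snap("wrist","w2"); print(get_state()["time_s"])
```

```text
2.65
```

View pics/w1.png

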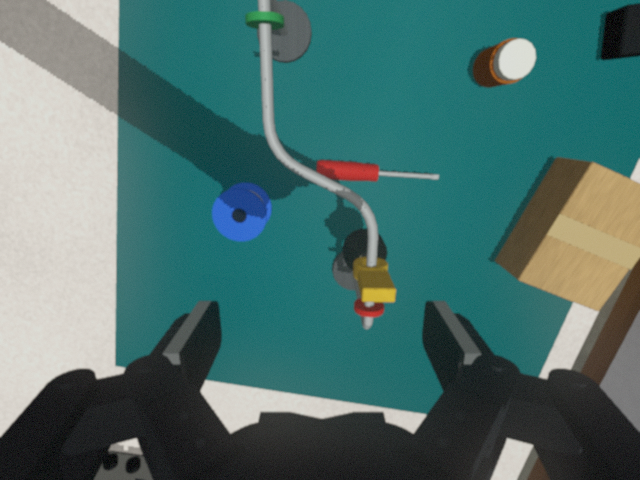

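View pics/w2.png

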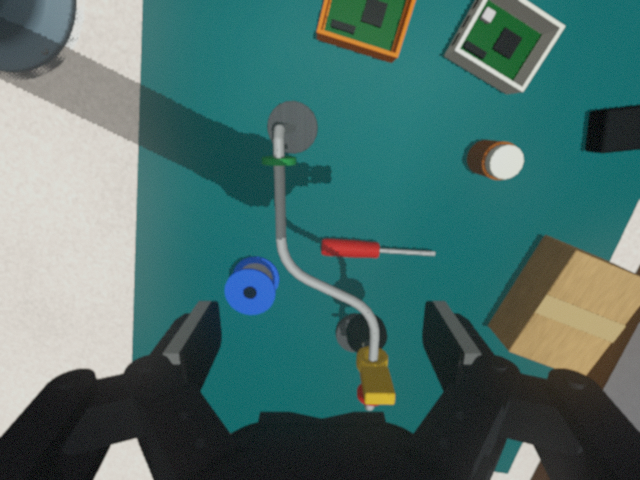

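```bash
cat > rail.py <<'E'
from h import *
def med(P,lo,hi,n): # bin along y' ; 
    pass
res={}
for t in ["w1","w2"]:
    im,d,C=load(t); H=hsv(im); z=.17
    g=[(b[1],b[2]) for b in blobs((H[...,0]>50)&(H[...,0]<72)&(H[...,1]>120)&(H[...,2]>60),20)]
    r=[(b[1],b[2]) for b in blobs(((H[...,0]<6)|(H[...,0]>174))&(H[...,1]>140)&(H[...,2]>60),20)]
    print(t,"green",[(a,np.round(c).tolist(),np.round(onplane(C,c,.17)[0],4).tolist()) for a,c in g],"red",[(a,np.round(c).tolist(),np.round(onplane(C,c,.17)[0],4).tolist()) for a,c in r])
    m=(H[...,1]<60)&(H[...,2]>85)
    uv=np.argwhere(m)[:,::-1]; P=onplane(C,uv,z)
    # keep near nominal rail polyline
    pts=np.array([(.387,-.125),(.405,-.219),(.508,-.267),(.535,-.369)])
    D=np.full(len(P),9.); 
    for a,b in zip(pts[:-1],pts[1:]):
        s=np.clip(((P[:,:2]-a)@(b-a))/((b-a)@(b-a)),0,1); D=np.minimum(D,np.linalg.norm(P[:,:2]-a-s[:,None]*(b-a),axis=1))
    k=D<.03; P=P[k]; uv=uv[k]
    q=im.copy(); q[uv[:,1],uv[:,0]]=(255,0,255); cv2.imwrite(f"pics/m{t}.png",q[:,:,::-1])
    for nm,a,b in [("work",pts[0],pts[1]),("mid",pts[1],pts[2]),("park",pts[2],pts[3])]:
        L=np.linalg.norm(b-a); e=(b-a)/L
        s=(P[:,:2]-a)@e; n=(P[:,:2]-a)@np.array([-e[1],e[0]])
        kk=(s>{"work":.008,"mid":.036,"park":.03}[nm])&(s<L-{"work":.045,"mid":.036,"park":.05}[nm])&(abs(n)<.02)
        Q=P[kk,:2].astype(np.float32)
        if len(Q)<20: print(nm,len(Q)); continue
        vx,vy,x0,y0=cv2.fitLine(Q,cv2.DIST_HUBER,0,.01,.01).ravel()
        if vy<0: vx,vy=-vx,-vy
        res[t,nm]=(np.array([x0,y0]),np.array([vx,vy])); print(t,nm,len(Q),np.round([x0,y0],4),"ang",round(float(np.degrees(np.arctan2(vy,vx))),2))
    def X(A,B):
        (p,v),(q,w)=A,B; t_=np.linalg.solve(np.c_[v,-w],q-p); return p+t_[0]*v
    for i,j in [("work","mid"),("mid","park")]:
        if (t,i) in res and (t,j) in res: print("X",i,j,np.round(X(res[t,i],res[t,j]),4))
E
python3 rail.py
```

```text
w1 green [(np.int32(327), [265.0, 17.0], [0.3928, -0.1213, 0.17])] red [(np.int32(956), [348.0, 170.0], [0.4871, -0.2322, 0.17]), (np.int32(278), [368.0, 309.0], [0.5399, -0.3727, 0.17])]
w1 work 905 [ 0.3995 -0.1468] ang 91.73
w1 mid 513 [ 0.4561 -0.2435] ang 164.19
w1 park 253 [ 0.5279 -0.3058] ang 98.58
X work mid [ 0.4019 -0.2281]
X mid park [ 0.5213 -0.2619]
w2 green [(np.int32(2029), [367.0, 21.0], [0.4477, 0.0026, 0.17]), (np.int32(2307), [503.0, 41.0], [0.5648, 0.0098, 0.17]), (np.int32(192), [279.0, 161.0], [0.3936, -0.1251, 0.17])] red [(np.int32(859), [350.0, 248.0], [0.4768, -0.1977, 0.17]), (np.int32(58), [360.0, 394.0], [0.5279, -0.3735, 0.17])]
w2 work 452 [ 0.3976 -0.1515] ang 100.23
w2 mid 390 [ 0.456  -0.2444] ang 164.42
w2 park 208 [ 0.5279 -0.3054] ang 92.25
X work mid [ 0.4122 -0.2321]
X mid park [ 0.5263 -0.2639]
```

```bash
cat > rail2.py <<'E'
from h import *
a=np.radians(101.3); e=np.array([np.cos(a),np.sin(a)]); n=np.array([e[1],-e[0]])
O=np.array([.456,-.244])
for t in ["w1","w2"]:
    im,d,C=load(t); H=hsv(im)
    m=(H[...,1]<60)&(H[...,2]>85)
    uv=np.argwhere(m)[:,::-1]; P=onplane(C,uv,.17)[:,:2]-O
    s=P@e; w=P@n
    for lo in np.arange(-.13,.14,.01):
        k=(s>lo)&(s<lo+.01)&(abs(w)<.09)
        if k.sum()>5: print(t,round(lo+.005,3),k.sum(),"med %.4f  p5 %.4f p95 %.4f"%(np.median(w[k]),*np.percentile(w[k],[4,96])))
E
python3 rail2.py
```

```text
w1 -0.125 21 med 0.0454  p5 0.0432 p95 0.0854
w1 -0.115 123 med 0.0367  p5 0.0263 p95 0.0452
w1 -0.105 158 med 0.0304  p5 0.0210 p95 0.0409
w1 -0.095 82 med 0.0262  p5 0.0200 p95 0.0611
w1 -0.085 104 med 0.0578  p5 0.0230 p95 0.0636
w1 -0.075 99 med 0.0584  p5 0.0533 p95 0.0635
w1 -0.065 95 med 0.0589  p5 0.0540 p95 0.0632
w1 -0.055 110 med 0.0578  p5 0.0527 p95 0.0628
w1 -0.045 109 med 0.0555  p5 0.0504 p95 0.0611
w1 -0.035 122 med 0.0511  p5 0.0442 p95 0.0571
w1 -0.025 153 med 0.0422  p5 0.0324 p95 0.0509
w1 -0.015 216 med 0.0275  p5 0.0141 p95 0.0401
w1 -0.005 314 med 0.0131  p5 -0.0049 p95 0.0827
w1 0.005 405 med -0.0011  p5 -0.0207 p95 0.0860
w1 0.015 209 med -0.0222  p5 -0.0325 p95 0.0485
w1 0.025 156 med -0.0321  p5 -0.0386 p95 -0.0248
w1 0.035 150 med -0.0372  p5 -0.0426 p95 -0.0310
w1 0.045 124 med -0.0395  p5 -0.0441 p95 -0.0349
w1 0.055 134 med -0.0398  p5 -0.0444 p95 -0.0352
w1 0.065 137 med -0.0400  p5 -0.0445 p95 -0.0354
w1 0.075 135 med -0.0396  p5 -0.0441 p95 -0.0351
w1 0.085 152 med -0.0392  p5 -0.0442 p95 -0.0346
w1 0.095 140 med -0.0394  p5 -0.0438 p95 -0.0349
w1 0
[... 681 characters left out ...]
 p5 -0.0071 p95 0.0245
w2 0.005 194 med -0.0101  p5 -0.0230 p95 0.0055
w2 0.015 178 med -0.0266  p5 -0.0597 p95 -0.0142
w2 0.025 182 med -0.0367  p5 -0.0746 p95 -0.0264
w2 0.035 243 med 0.0526  p5 -0.0415 p95 0.0879
w2 0.045 139 med -0.0368  p5 -0.0439 p95 0.0832
w2 0.055 100 med -0.0399  p5 -0.0445 p95 -0.0354
w2 0.065 90 med -0.0395  p5 -0.0440 p95 -0.0350
w2 0.075 93 med -0.0395  p5 -0.0436 p95 -0.0355
w2 0.085 96 med -0.0393  p5 -0.0439 p95 -0.0352
w2 0.095 100 med -0.0392  p5 -0.0436 p95 -0.0348
w2 0.105 116 med -0.0391  p5 -0.0438 p95 -0.0344
w2 0.115 109 med -0.0388  p5 -0.0436 p95 -0.0341
w2 0.125 51 med -0.0386  p5 -0.0432 p95 -0.0347
w2 0.135 167 med -0.0352  p5 -0.0429 p95 -0.0183
```

Run:
```python
import cv2, numpy as np
a=cv2.imread("pics/mw1.png")[0:340,200:440];b=cv2.imread("pics/mw2.png")[80:420,200:440]
cv2.imwrite("pics/mm.png",cv2.resize(np.hstack([a,b]),None,fx=1.6,fy=1.6))
```

```text
(no output)
```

View pics/mm.png

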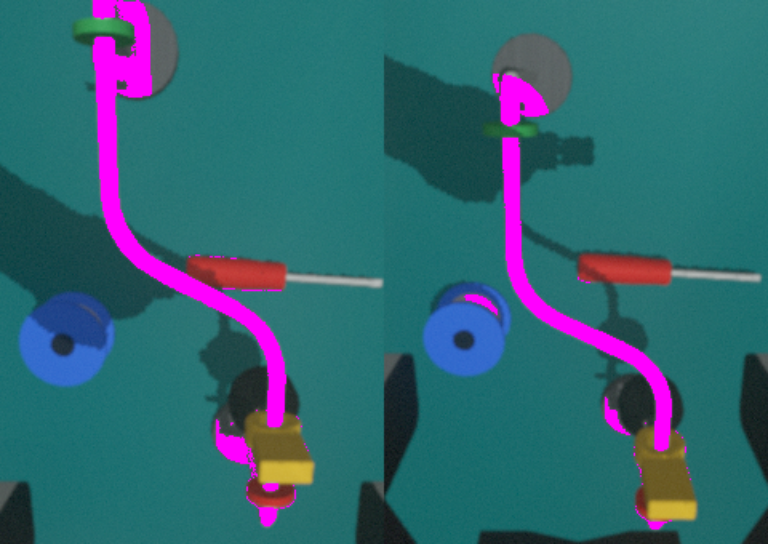

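```bash
cat >> h.py <<'E'
A0=np.radians(100.9); RE=np.array([np.cos(A0),np.sin(A0)]); RN=np.array([RE[1],-RE[0]]); RO=np.array([.4663,-.247])
def sw(p): d=np.asarray(p)[:2]-RO; return d@RE,d@RN
E
python3 - <<'E'
from h import *
C=[];U=[]
for t in ["w1","w2"]:
    im,d,c=load(t); H=hsv(im); m=(H[...,0]>18)&(H[...,0]<32)&(H[...,1]>140)&(H[...,2]>170)
    b=[x for x in blobs(m,30) if 340<x[2][0]<410]
    bb=max(b,key=lambda x:x[1]); print(t,[(x[1],np.round(x[2],1).tolist()) for x in b]); C.append(c);U.append(bb[2])
    mm=bb[0]; P=onplane(c,np.argwhere(mm)[:,::-1],.224); r=cv2.minAreaRect(P[:,:2].astype(np.float32)*1000); print(r, d[mm].mean(), sw(np.array(r[0])/1000))
p,e=tri(C[0],U[0],C[1],U[1]); print(p,e,sw(p))
E
```

```text
w1 [(np.int32(405), [378.8, 294.8])]
((531.8440551757812, -328.1005859375), (28.197154998779297, 11.818009376525879), 10.863626480102539) 0.30756247 (np.float64(-0.09203150911493306), np.float64(0.04902580482072352))
w2 [(np.int32(290), [379.6, 398.4])]
((531.4038696289062, -327.5329895019531), (28.58313751220703, 12.215476036071777), 10.971359252929688) 0.34385428 (np.float64(-0.09139091576876829), np.float64(0.04870089068718582))
[ 0.53162671 -0.32785414  0.22416976] 0.0003658043305739382 (np.float64(-0.09174841291029093), np.float64(0.04885898651156065))
```

```bash
cat >> h.py <<'E'
def railpath():
    """waypoints (x,y,jaw angle) from park to work along the rod axis, each with arclength-ish spacing"""
    th=np.radians(63); Rr=.03/np.tan(th/2); mid=A0+th
    em=np.array([np.cos(mid),np.sin(mid)])   # from park side to work side
    c=RO+0; b2=c-.056*em; b1=c+.056*em
    pts=[]
    def arc(b,e0,a0,sgn,N=7):
        # enters along e0 (angle a0), turn sgn*th
        p0=b-.03*e0; nn=sgn*np.array([-e0[1],e0[0]]); ctr=p0+Rr*nn
        for k in range(N+1):
            f=th*k/N*sgn; rot=np.array([[np.cos(f),-np.sin(f)],[np.sin(f),np.cos(f)]])
            q=ctr+rot@(p0-ctr); pts.append((q[0],q[1],a0+f-np.pi/2))
    arc(b2,RE,A0,1); arc(b1,em,mid,-1)
    return pts,b1,b2
E
python3 - <<'E'
from h import *
pts,b1,b2=railpath(); print(np.round(b1,4),sw(b1),np.round(b2,4),sw(b2)); print(np.round(pts,3).tolist())
a=A0-np.pi/2
move_ptp((.5316,-.3279,.27),R(a)); command_gripper(.07,40)
line_to((.5316,-.3279,.189),velocity=.08,stop_force=8)
s=get_state(); print(s["ee_pos"],s["force"])
command_gripper(.0,40); s=get_state(); print(s["width"],s["force"],s["time_s"])
line_to((.5316,-.3279,.193),velocity=.03); s=get_state(); print(s["ee_pos"],s["force"],s["torque"])
snap("wrist","w3"); snap("side","s3")
E
```

```text
[ 0.4125 -0.2315] (np.float64(0.025423467985414623), np.float64(-0.04989636535454861)) [ 0.5201 -0.2625] (np.float64(-0.02542346798541464), np.float64(0.04989636535454855))
[[0.526, -0.292, 0.19], [0.524, -0.285, 0.347], [0.521, -0.278, 0.504], [0.516, -0.271, 0.661], [0.511, -0.266, 0.819], [0.505, -0.261, 0.976], [0.498, -0.257, 1.133], [0.491, -0.254, 1.29], [0.441, -0.24, 1.29], [0.434, -0.237, 1.133], [0.427, -0.233, 0.976], [0.421, -0.228, 0.819], [0.416, -0.223, 0.661], [0.412, -0.216, 0.504], [0.409, -0.209, 0.347], [0.407, -0.202, 0.19]]
[ 0.53218755 -0.328152    0.18980224] [0.38315135 0.26109911 0.0960463 ]
0.029610603926857333 [-1.38625005  0.53084463  3.16947106] 5.425
[ 0.53131005 -0.32762989  0.19243488] [-0.03710329  0.36248026 -2.9860832 ] [0.01136331 0.01175783 0.01921065]
```

View pics/w3.png

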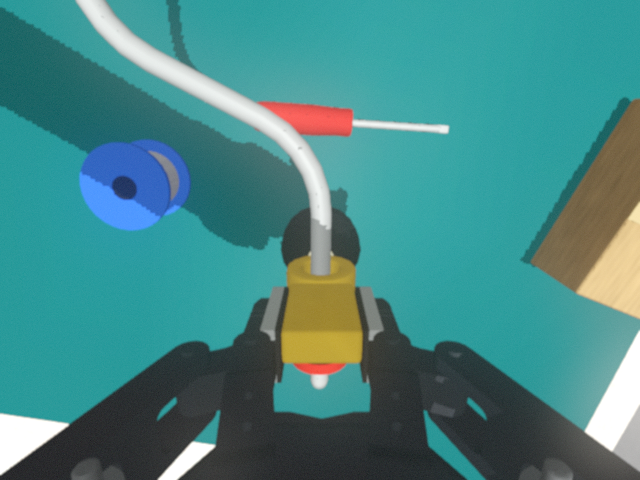

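Run:
```python
import cv2
im=cv2.imread("pics/s3.png"); cv2.imwrite("pics/c3.png",cv2.resize(im[100:290,330:480],None,fx=3,fy=3,interpolation=cv2.INTER_CUBIC))
```

```text
(no output)
```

View pics/c3.png

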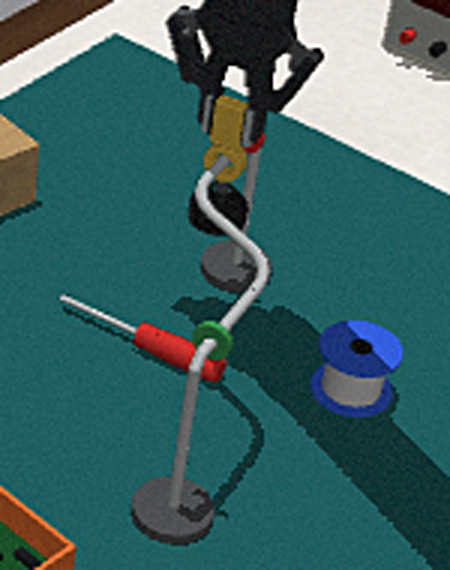

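Run:
```python
from h import *
pts,b1,b2=railpath(); z=.1935
fail=False
for x,y,a in pts:
    hit=line_to((x,y,z),R(a),velocity=.06,stop_force=15); s=get_state()
    print(np.round(s["ee_pos"],4),np.round(s["force"],1),np.round(s["torque"],2),round(s["width"],4))
    if hit: print("HIT",x,y,a); fail=True; break
if not fail:
    g=b1+RE*.12
    hit=line_to((g[0],g[1],z),R(A0-np.pi/2),velocity=.04,stop_force=5); s=get_state()
    print(hit,s["ee_pos"],np.round(s["force"],1),sw(s["ee_pos"]),s["time_s"])
snap("wrist","w4"); snap("side","s4")
```

```text
[ 0.5258 -0.2923  0.1937] [-0.3 -0.3 -2.5] [-0.02 -0.03 -0.02] 0.0292
[ 0.5237 -0.2851  0.1935] [ 0.1  0.  -2.9] [-0.    0.   -0.03] 0.0292
[ 0.5206 -0.2781  0.1935] [ 0.6 -0.2 -2. ] [-0.03 -0.    0.01] 0.0293
[ 0.5164 -0.2716  0.1935] [-0.6  0.1 -1.1] [-0.02  0.03  0.02] 0.0296
[ 0.5113 -0.266   0.1936] [ 0.8  0.2 -2.3] [-0.07 -0.02 -0.07] 0.0297
[ 0.5054 -0.2612  0.1936] [-0.9 -0.2 -2.1] [-0.02 -0.05  0.04] 0.0295
[ 0.4988 -0.2573  0.1936] [-0.1 -0.4 -1.6] [-0.   -0.02  0.01] 0.0297
[ 0.4916 -0.2546  0.1936] [-0.3 -0.3 -2.7] [-0.04 -0.05  0.05] 0.0294
[ 0.4418 -0.2399  0.1937] [-0.  -0.3 -2.7] [-0.01 -0.   -0.02] 0.0292
[ 0.4345 -0.2371  0.1935] [-0.3 -0.6 -2.3] [-0.02  0.04  0.  ] 0.0291
[ 0.4279 -0.2334  0.1935] [-0.  -0.1 -2.6] [-0.   -0.   -0.03] 0.0293
[ 0.4219 -0.2287  0.1936] [-0.2 -0.3 -1.7] [-0.01 -0.09 -0.02] 0.0298
[ 0.4167 -0.2231  0.1936] [ 0.2 -0.6 -1.4] [-0.01 -0.04 -0.02] 0.0296
[ 0.4124 -0.2167  0.1936] [ 0.1 -0.1 -2.6] [-0.    0.03 -0.02] 0.0294
[ 0.4092 -0.2098  0.1936] [-0.3 -0.3 -2.4] [ 0.01 -0.06  0.02] 0.0291
[ 0.4071 -0.2024  0.1936] [ 0.2  0.1 -3. ] [ 0. -0. -0.] 0.0297
True [ 0.39355735 -0.13549004  0.19315103] [ 1.  -2.2 -1.9] (np.float64(0.12325347988345561), np.float64(-0.05034425352473548)) 13.4583
```

View pics/w4.png

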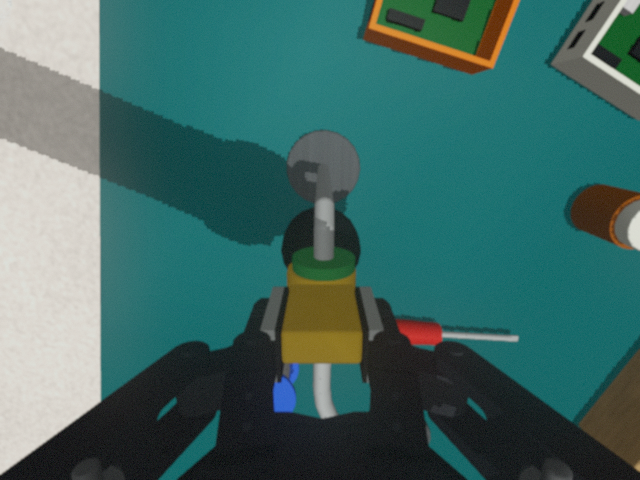

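```bash
python3 - <<'E'
from h import *
p=get_state()["ee_pos"]
line_to((p[0],p[1],.189),velocity=.03); command_gripper(.07,40)
line_to((p[0],p[1],.30),velocity=.15); s=get_state(); print(s["force"],s["width"])
move_ptp((.52,.05,.30),R(0)); hold(.2); snap("wrist","b1"); 
move_ptp((.50,.12,.30),R(0)); hold(.2); snap("wrist","b2")
move_ptp((.52,.25,.28),R(0)); hold(.2); snap("wrist","k1")
move_ptp((.48,.32,.28),R(0)); hold(.2); snap("wrist","k2"); snap("top","t2"); snap("side","s5")
print(get_state()["time_s"])
E
python3 - <<'E'
import cv2, numpy as np
a=[cv2.resize(cv2.imread(f"pics/{t}.png"),(400,300),interpolation=cv2.INTER_AREA) for t in ["b1","b2","k1","k2"]]
cv2.imwrite("pics/q.png",np.vstack([np.hstack(a[:2]),np.hstack(a[2:])]))
E
```

```text
[ 0.33652074  0.1814492  -0.40024607] 0.06996552621076767
18.5833
```

View pics/q.png

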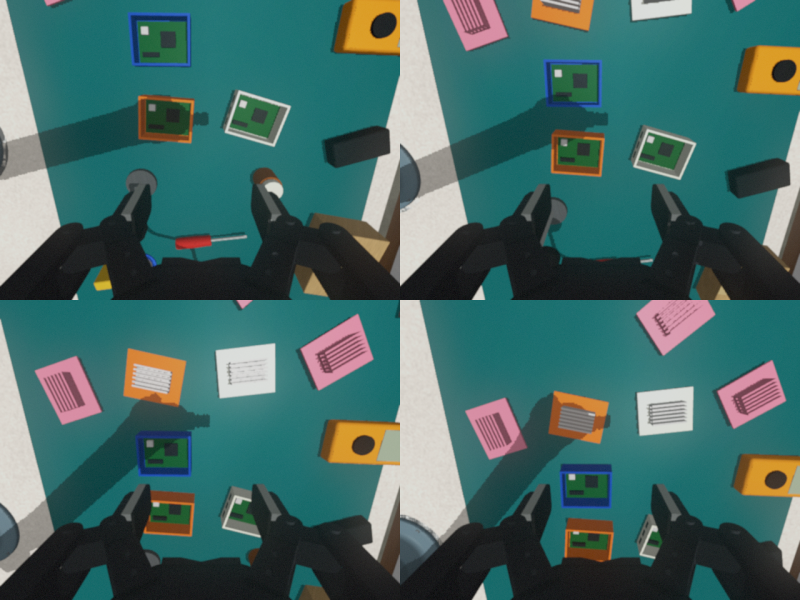

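View pics/s5.png

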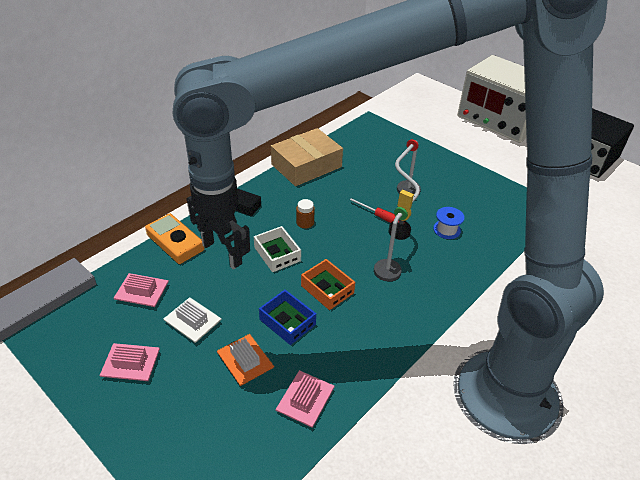

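```bash
cat >> h.py <<'E'
def cloud(d,C):
    f,cx,cy,T=C; v,u=np.mgrid[0:480,0:640]; P=np.stack([(u-cx)/f*d,(v-cy)/f*d,d],-1)
    W=P@T[:3,:3].T+T[:3,3]; W[d<=0]=np.nan; return W
def masks(im):
    H=hsv(im); h,s,v=H[...,0],H[...,1],H[...,2]
    return dict(white=(s<45)&(v>90), orange=(h>=5)&(h<=19)&(s>150)&(v>45), blue=(h>108)&(h<128)&(s>130)&(v>40))
def rect(P):
    (c,(w,h),a)=cv2.minAreaRect((P[:,:2]*1000).astype(np.float32))
    if w<h: w,h,a=h,w,a+90
    a=(a+90)%180-90
    return np.array(c)/1000,w,h,a
E
python3 - <<'E'
from h import *
near=dict(white=(.619,.05),orange=(.448,.049),blue=(.444,.18)); cov=dict(white=(.596,.334),orange=(.433,.321))
for t in ["b1","b2","k1","k2"]:
    im,d,C=load(t); W=cloud(d,C); M=masks(im)
    for kind,dic,zl,zh in [("base",near,.034,.046),("plate",cov,.010,.023),("sink",cov,.034,.05)]:
        for n,p in dic.items():
            k=(np.hypot(W[...,0]-p[0],W[...,1]-p[1])<.09)&(W[...,2]>zl)&(W[...,2]<zh)
            if kind!="sink": k&=M[n]
            k=cv2.morphologyEx(k.astype(np.uint8),cv2.MORPH_OPEN,np.ones((2,2)))>0
            if k.sum()<100: continue
            P=W[k]; c,w,h,a=rect(P); print(t,kind,n,k.sum(),np.round(c,4),"%.1f x %.1f ang %.1f z %.4f"%(w,h,a,np.median(P[:,2])))
E
```

```text
b1 base white 1336 [nan nan] 0.0 x 0.0 ang 0.0 z nan
b1 base orange 1267 [0.4524 0.0427] 97.3 x 96.5 ang -7.7 z nan
b1 base blue 1383 [0.4523 0.1843] 99.8 x 79.5 ang -0.8 z nan
b2 base white 1315 [0.6338 0.0401] 128.3 x 85.9 ang -20.5 z nan
b2 base orange 1184 [0.4531 0.0395] 104.6 x 101.2 ang -4.9 z nan
b2 base blue 1026 [0.4524 0.1807] 97.6 x 83.6 ang -1.1 z nan
b2 plate white 2576 [0.6081 0.306 ] 107.6 x 27.3 ang 3.4 z nan
b2 plate orange 2764 [0.4404 0.2877] 112.1 x 45.6 ang 14.0 z nan
b2 sink orange 630 [0.4368 0.3079] 61.6 x 15.7 ang -1.5 z 0.0413
k1 base white 750 [0.5911 0.1007] 294.7 x 34.7 ang -70.1 z nan
k1 base orange 993 [0.4491 0.0328] 117.0 x 106.3 ang 84.7 z nan
k1 base blue 1196 [0.453  0.1749] 100.5 x 98.0 ang 89.2 z nan
k1 plate white 4874 [0.6048 0.3328] 105.4 x 82.1 ang 6.2 z nan
k1 plate orange 4296 [0.4385 0.3208] 99.6 x 81.8 ang -12.1 z nan
k1 sink white 1184 [0.6062 0.3329] 68.0 x 38.1 ang 6.9 z nan
k1 sink orange 1243 [0.4354 0.3217] 66.5 x 38.9 ang -11.9 z nan
k2 base white 437 [0.5634 0.1578] 372.8 x 47.8 ang -78.1 z nan
k2 base orange 930 [0.4656 0.1548] 350.9 x 104.5 ang 85.9 z nan
k2 base blue 1098 [0.4477 0.1707] 102.0 x 101.1 ang 79.4 z nan
k2 plate white 3997 [0.6056 0.3317] 107.9 x 84.8 ang 6.5 z nan
k2 plate orange 3654 [0.4392 0.3197] 100.1 x 85.5 ang -12.6 z nan
k2 sink white 1508 [0.6071 0.331 ] 71.3 x 44.1 ang 6.0 z nan
k2 sink orange 1492 [0.4373 0.3192] 62.5 x 44.2 ang -11.9 z nan
```

```bash
cat >> h.py <<'E'
def see(col,p,yaw,z,tag,off=(0,0),dz=.19,asym=0):
    """view with camera straight above p, jaw at yaw+90deg; outline at height z -> centre,w,h,yaw"""
    a=np.radians(yaw)+np.pi/2; Rm=R(a); zt=Rm[:2,2]; xt=Rm[:2,0]
    q=np.array(p)-.08*zt+off[0]*xt+off[1]*zt
    move_ptp((q[0],q[1],z+dz),Rm); hold(.25)
    im,d,C=snap("wrist",tag)
    m=masks(im)[col].astype(np.uint8)
    m=cv2.morphologyEx(m,cv2.MORPH_CLOSE,np.ones((3,3),np.uint8)); u0=pix(C,[[p[0],p[1],z]])[0]
    cs,_=cv2.findContours(m,cv2.RETR_EXTERNAL,cv2.CHAIN_APPROX_NONE)
    cs=[c for c in cs if cv2.contourArea(cv2.convexHull(c))>3000]
    c=min(cs,key=lambda c:np.linalg.norm(c.reshape(-1,2).mean(0)-u0))
    hull=cv2.convexHull(c).reshape(-1,2).astype(float)
    P=onplane(C,hull,z); ctr,w,h,ang=rect(P)
    v=im.copy(); cv2.polylines(v,[hull.astype(int)],True,(255,0,255),1); cv2.imwrite(f"pics/{tag}_o.png",v[:,:,::-1])
    pc=pix(C,[[ctr[0],ctr[1],z]])[0]
    print(tag,np.round(ctr,4),"%.1f x %.1f yaw %.2f"%(w,h,ang),"px",np.round(pc)); return ctr,w,h,ang,C,pc
def see2(col,p,yaw,z,tag):
    r1=see(col,p,yaw,z,tag+"a",(-.015,0)); r2=see(col,p,r1[3],z,tag+"b",(.015,.0))
    x,e=tri(r1[4],r1[5],r2[4],r2[5]); print(tag,"tri z",np.round(x,4),e)
    return (r1[0]+r2[0])/2,(r1[3]+r2[3])/2
E
python3 - <<'E'
from h import *
print("cover",see2("white",(.605,.332),6.3,.017,"cw"))
print("base",see2("white",(.628,.045),-20,.04,"bw"))
print("base",see2("orange",(.452,.047),-6,.04,"bo"), get_state()["time_s"])
E
python3 - <<'E'
import cv2, numpy as np
a=[cv2.resize(cv2.imread(f"pics/{t}_o.png"),(400,300),interpolation=cv2.INTER_AREA) for t in ["cwa","cwb","bwb","bob"]]
cv2.imwrite("pics/q2.png",np.vstack([np.hstack(a[:2]),np.hstack(a[2:])]))
E
```

```text
cwa [0.6014 0.3342] 101.7 x 81.7 yaw 6.21 px [341. 116.]
cwb [0.6012 0.334 ] 100.3 x 81.6 yaw 6.07 px [310. 115.]
cw tri z [0.6013 0.3341 0.0196] 0.00027703319787708347
cover (array([0.60128455, 0.33410469]), 6.141745328903198)
bwa [0.624  0.0503] 101.6 x 81.4 yaw -16.45 px [340. 115.]
bwb [0.6243 0.0502] 101.0 x 81.6 yaw -16.49 px [311. 113.]
bw tri z [0.6242 0.0503 0.0398] 0.00028213947613389847
base (array([0.62417847, 0.0502739 ]), -16.470714569091797)
boa [0.4538 0.0491] 99.1 x 79.2 yaw -5.04 px [339. 120.]
bob [0.4541 0.0493] 99.2 x 79.6 yaw -4.85 px [309. 122.]
bo tri z [0.454  0.0492 0.0367] 0.00025981645537586116
base (array([0.45397426, 0.04920795]), -4.944683074951172) 24.7
```

View pics/q2.png

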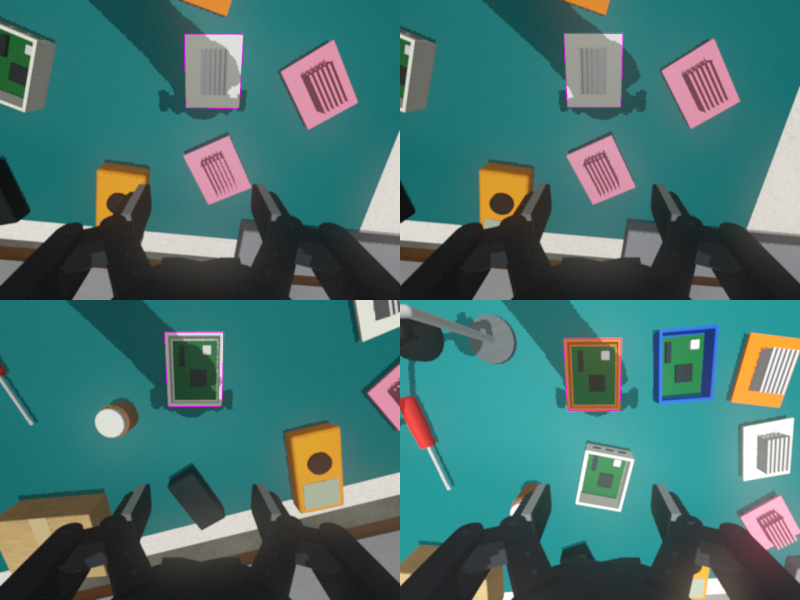

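Run:
```python
from h import *
import json
m1=np.array([.62418,.05027]); y1=-16.47
r1=see("white",m1,-16.5,.04,"bwc"); r2=see("white",m1,-16.5-90,.04,"bwd"); r3=see("white",m1,-16.5-45,.04,"bwe")
def f(a): Rm=R(np.radians(a)+np.pi/2); return Rm[:2][:,[0,2]]
A=[];b=[]
for r,a in [(r1,-16.5),(r2,-106.5),(r3,-61.5)]:
    A.append(np.c_[np.eye(2),f(a)]); b.append(r[0])
s=np.linalg.lstsq(np.vstack(A),np.hstack(b),rcond=None); print("true",s[0][:2],"bias x,z",s[0][2:],s[1])
```

```text
bwc [0.6242 0.0502] 100.8 x 81.5 yaw -16.43 px [321. 121.]
bwd [0.6241 0.0503] 101.8 x 80.9 yaw -16.44 px [321. 122.]
bwe [0.6242 0.0502] 102.1 x 81.6 yaw -16.44 px [321. 121.]
true [0.62418573 0.05033593] bias x,z [-8.07753393e-05 -6.16537598e-05] [5.34238368e-10]
```

```bash
cat >> h.py <<'E'
def pick(col,p,yaw,tag):
    c,yw=see2(col,p,yaw,.017,tag)
    a=np.radians(yw)+np.pi/2; Rm=R(a)
    move_ptp((c[0],c[1],.10),Rm); command_gripper(.06,40)
    hit=line_to((c[0],c[1],.0205),velocity=.08,stop_force=8); s=get_state(); print("down",hit,s["ee_pos"],np.round(s["force"],1))
    command_gripper(0,60); s=get_state(); print("w",s["width"],np.round(s["force"],1))
    line_to((c[0],c[1],.14),velocity=.12); hold(.2); s=get_state(); print("lift",s["width"],np.round(s["force"],1),s["time_s"])
    snap("wrist",tag+"_h"); snap("side",tag+"_s")
E
python3 - <<'E'
from h import *
pick("white",(.6013,.3341),6.14,"pw")
E
```

```text
pwa [0.6012 0.3342] 101.2 x 81.7 yaw 6.08 px [340. 119.]
pwb [0.6011 0.3339] 101.0 x 81.8 yaw 5.97 px [307. 119.]
pw tri z [0.6012 0.334  0.0204] 0.0001587437804922507
down False [0.60156047 0.33458784 0.02131414] [-0.2  0.  -0.2]
w 0.034759311561823145 [0.3 0.  2.7]
lift 0.03475725442439538 [-0.3 -0.7 -2.1] 34.1
```

View pics/pw_h.png

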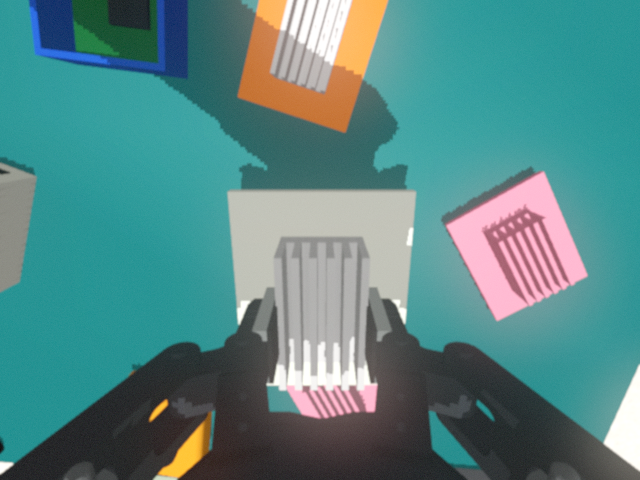

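View pics/pw_s.png

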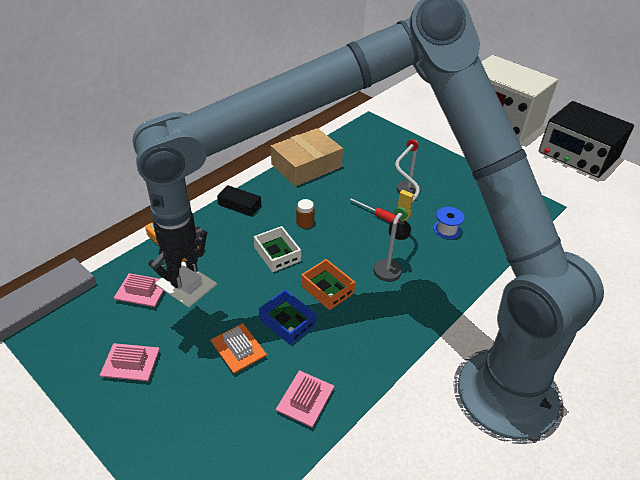

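```bash
cat >> h.py <<'E'
def inhand(tag):
    im,d,C=load(tag); st=get_state()
    # predicted far edge of plate in tool frame: z=+50mm, 3.5mm beyond the TCP
    c=camera_info("wrist"); M=np.array(c["mount"]); f,cx,cy,_=C
    p=(np.array([[0,.0035,.05],[-.04,.0035,.05],[.04,.0035,.05]])-M[:3,3])@M[:3,:3]
    return np.c_[f*p[:,0]/p[:,2]+cx,f*p[:,1]/p[:,2]+cy]
def place(c,yaw,tag,dxy=(0,0)):
    a=np.radians(yaw)+np.pi/2; Rm=R(a); x,y=c[0]+dxy[0],c[1]+dxy[1]
    move_ptp((x,y,.15),Rm); line_to((x,y,.075),velocity=.1); hold(.3)
    s=get_state(); print("above",np.round(s["ee_pos"],4),np.round(s["force"],1))
    hit=line_to((x,y,.046),velocity=.02,stop_force=6); s=get_state()
    print("hit",hit,np.round(s["ee_pos"],4),np.round(s["force"],1),"expect z~.0485",s["time_s"]); return s
E
python3 - <<'E'
from h import *
print(inhand("pw_h"))
s=place((.6242,.0502),-16.47,"x")
snap("wrist","plw"); snap("side","plws")
E
```

```text
[[322.0120671  191.24555792]
 [227.90358748 191.24950492]
 [416.09743133 191.24161189]]
above [0.6246 0.0502 0.0757] [ 0.8 -0.4 -1.7]
hit True [0.6241 0.0502 0.0496] [0.8 0.3 5. ] expect z~.0485 37.6417
```

View pics/plw.png

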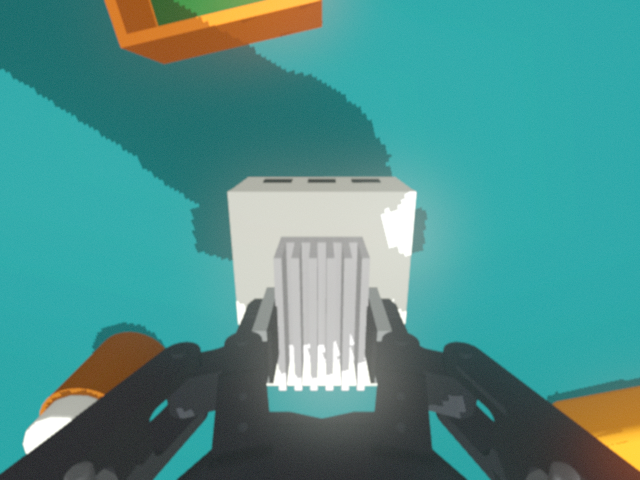

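Run:
```python
from h import *
s=get_state(); p=s["ee_pos"]
command_gripper(.06); hold(.1); line_to((p[0],p[1],.16),velocity=.15)
r=see("white",(.6242,.0502),-16.47,.045,"vw"); snap("top","t3")
# orange cover region look
a=see("orange",(.44,.335),-12,.017,"ov")
print(get_state()["time_s"])
```

```text
vw [0.6235 0.0504] 101.1 x 81.8 yaw -16.36 px [322. 122.]
ov [0.4705 0.3135] 98.3 x 79.5 yaw -11.15 px [306. 157.]
41.575
```

View pics/vw_o.png

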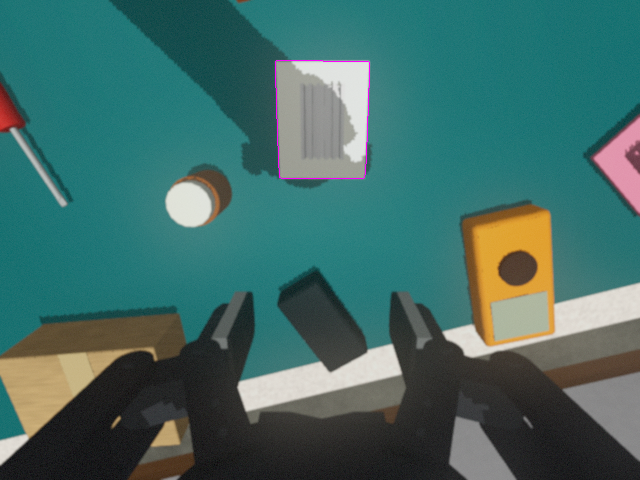

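View pics/ov_o.png

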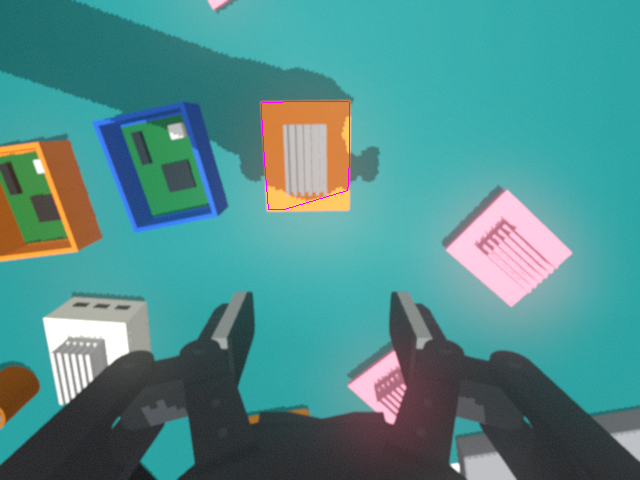

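```bash
sed -i 's/(h<=19)&(s>150)/(h<=25)\&(s>130)/' h.py
python3 - <<'E'
from h import *
pick("orange",(.470,.313),-11.2,"po")
print(inhand("po_h"))
E
python3 - <<'E'
import cv2, numpy as np
a=[cv2.resize(cv2.imread(f"pics/{t}.png"),(400,300),interpolation=cv2.INTER_AREA) for t in ["poa_o","pob_o","po_h","po_s"]]
cv2.imwrite("pics/q3.png",np.vstack([np.hstack(a[:2]),np.hstack(a[2:])]))
E
```

```text
poa [0.4707 0.3135] 99.5 x 79.8 yaw -11.43 px [338. 122.]
pob [0.471  0.3134] 99.6 x 80.2 yaw -11.46 px [306. 121.]
po tri z [0.4709 0.3134 0.0167] 0.0002630776124865703
down False [0.47122042 0.31393757 0.02108578] [-0.1  0.2 -0.4]
w 0.03473790380210341 [0.3 0.9 3.1]
lift 0.03470208978378087 [ 0.6  1.  -0.9] 46.3583
[[321.2749319  191.19160041]
 [227.17072995 191.18810402]
 [415.37643862 191.1950967 ]]
```

View pics/q3.png

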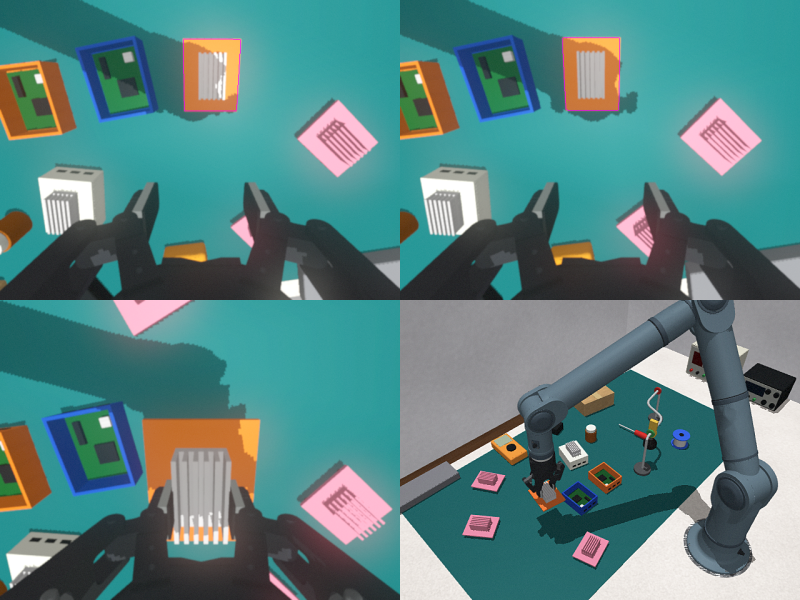

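Run:
```python
from h import *
im,d,C=load("po_h"); m=masks(im)["orange"]
for v in (200,220,240): u=np.where(m[v,180:460])[0]+180; print(v,u.min(),u.max())
s=place((.4541,.0492),-4.9,"x"); snap("wrist","plo")
```

```text
200 229 414
220 231 412
240 232 411
above [0.4545 0.0491 0.0754] [-0.5  0.  -0.6]
hit True [0.454  0.0492 0.0495] [-0.6 -0.6  5.1] expect z~.0485 49.85
```

View pics/plo.png

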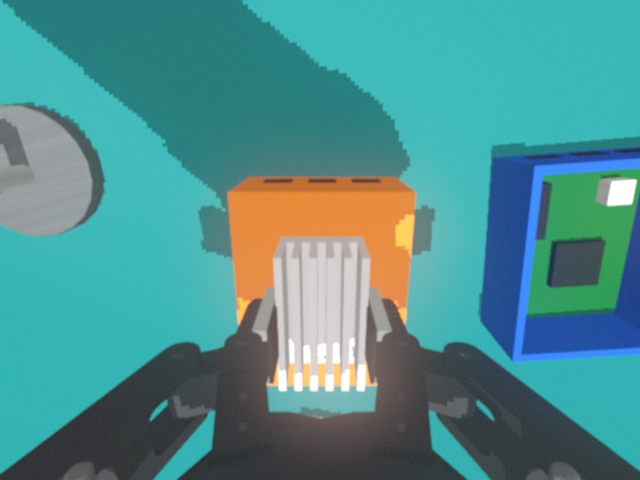

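```bash
python3 - <<'E'
from h import *
s=get_state(); p=s["ee_pos"]
command_gripper(.06); hold(.1); line_to((p[0],p[1],.20),velocity=.15)
for n,c,y in [("orange",(.4541,.0492),-4.9),("white",(.6242,.0502),-16.4)]:
    r=see(n,c,y,.045,"v2"+n); im,d,C=load("v2"+n); W=cloud(d,C)
    k=(np.hypot(W[...,0]-c[0],W[...,1]-c[1])<.01); print(n,"sink z",np.nanmax(W[k][:,2]),np.nanmedian(W[k][:,2]))
    H=hsv(im);
snap("top","t4"); snap("side","s6"); print(get_state()["time_s"])
E
python3 - <<'E'
import cv2, numpy as np
a=[cv2.imread(f"pics/{t}.png") for t in ["v2orange_o","v2white_o","s6","t4"]]
b=[cv2.resize(x,(400,300),interpolation=cv2.INTER_AREA) for x in a]
cv2.imwrite("pics/q4.png",np.vstack([np.hstack(b[:2]),np.hstack(b[2:])]))
E
```

```text
v2orange [0.4537 0.0492] 99.6 x 80.3 yaw -4.84 px [322. 122.]
orange sink z 0.07412016582578745 0.06576015395394702
v2white [0.6237 0.0505] 100.6 x 82.0 yaw -16.35 px [322. 120.]
white sink z 0.0749795111143392 0.0666294661104018
53.375
```

View pics/q4.png

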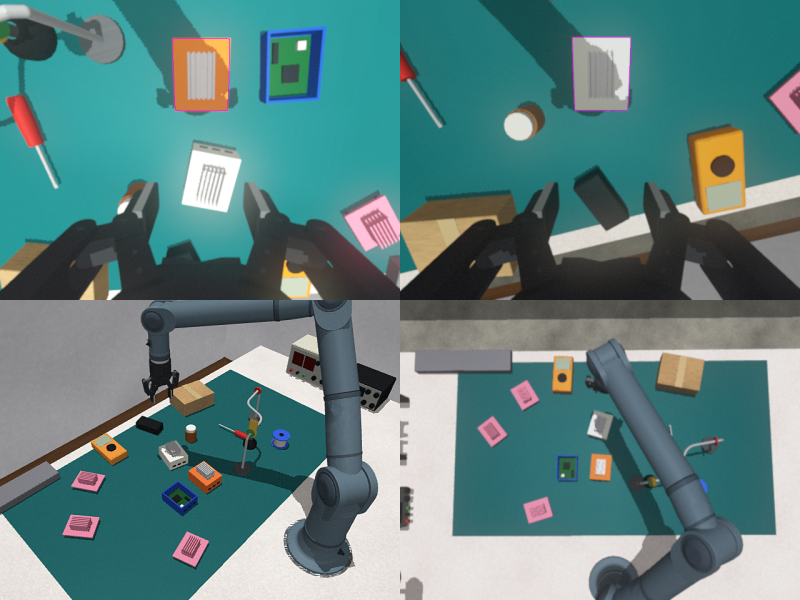

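Run:
```python
from h import *
a=A0-np.pi/2
move_ptp((.3936,-.1355,.30),R(a)); hold(.2); im,d,C=snap("wrist","l1")
H=hsv(im); m=(H[...,0]>18)&(H[...,0]<32)&(H[...,1]>140)&(H[...,2]>60); W=cloud(d,C)
m&=(W[...,2]>.215)&(W[...,2]<.232)
ys=max(blobs(m,30),key=lambda x:x[1]); P=onplane(C,np.argwhere(ys[0])[:,::-1],.224); print(ys[1],ys[2],rect(P),sw(rect(P)[0]))
```

```text
935 [317.94010695 244.13475936] (array([ 0.39298947, -0.13373093]), 28.19683265686035, 15.518640518188477, 11.031685829162598) (np.float64(0.12508824046367198), np.float64(-0.050569246628294484))
```

View pics/l1.png

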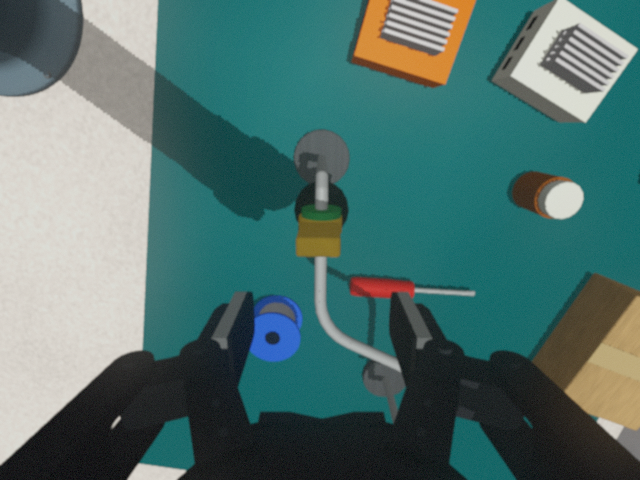

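Run:
```python
from h import *
pts,b1,b2=railpath(); z=.1935; a=A0-np.pi/2
x,y=.3933,-.1350
line_to((x,y,.189),velocity=.1,stop_force=8); command_gripper(0,40); s=get_state(); print(s["width"],np.round(s["force"],1))
line_to((x,y,z),velocity=.03)
fail=False
for x,y,aa in pts[::-1]:
    hit=line_to((x,y,z),R(aa),velocity=.06,stop_force=15); s=get_state()
    print(np.round(s["ee_pos"],4),np.round(s["force"],1),round(s["width"],4))
    if hit: print("HIT",x,y,aa); fail=True; break
if not fail:
    g=b2-RE*.125
    hit=line_to((g[0],g[1],z),R(a),velocity=.04,stop_force=5); s=get_state()
    print(hit,s["ee_pos"],np.round(s["force"],1),sw(s["ee_pos"]),s["time_s"])
snap("wrist","l2"); snap("side","l2s")
```

```text
0.02950195358492749 [-0.5 -0.2  2.9]
[ 0.4068 -0.2015  0.1935] [ 0.6  0.5 -2.3] 0.0289
[ 0.4088 -0.2091  0.1935] [-0.1  0.1 -2.1] 0.0298
[ 0.412  -0.2159  0.1935] [ 0.5  0.7 -3.4] 0.0294
[ 0.4161 -0.2223  0.1934] [-0.3  0.7 -2.3] 0.0297
[ 0.4213 -0.2279  0.1934] [-0.6  0.8 -2.8] 0.0297
[ 0.4272 -0.2327  0.1934] [-0.3  0.3 -2.5] 0.0297
[ 0.4339 -0.2366  0.1934] [-0.2  0.6 -3. ] 0.0298
[ 0.441  -0.2393  0.1934] [-0.   0.4 -2.2] 0.0299
[ 0.4909 -0.254   0.1934] [-0.8  0.3 -2.7] 0.0294
[ 0.4981 -0.2569  0.1936] [-0.2 -0.5 -1.7] 0.0295
[ 0.5048 -0.2606  0.1935] [ 0.3 -0.3 -2. ] 0.0294
[ 0.5108 -0.2653  0.1934] [ 0.   0.9 -2.1] 0.0292
[ 0.5159 -0.2709  0.1934] [-0.5 -0.4 -1.6] 0.0294
[ 0.5202 -0.2773  0.1934] [-0.   1.3 -2.3] 0.0293
[ 0.5234 -0.2842  0.1934] [ 0.3  0.3 -2.2] 0.0292
[ 0.5255 -0.2916  0.1934] [ 0.2  0.3 -2. ] 0.0295
True [ 0.53746033 -0.35706322  0.19197755] [ 0.1  0.2 -2.8] (np.float64(-0.12153363500337706), np.float64(0.0490640560507915)) 65.0667
```

View pics/l2.png

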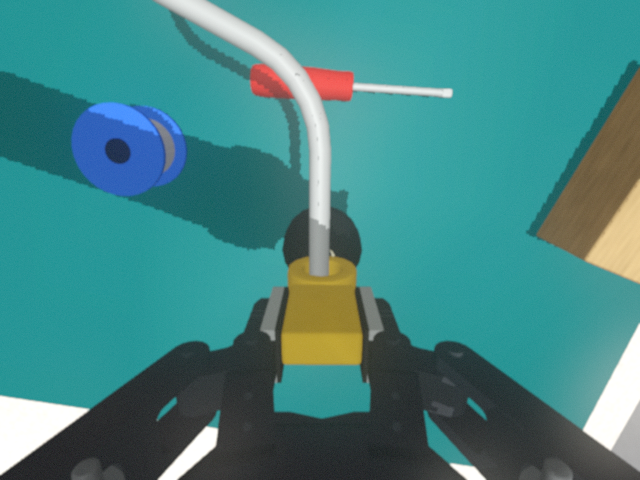

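```bash
python3 - <<'E'
from h import *
pts,b1,b2=railpath(); z=.1935; a=A0-np.pi/2
g=b2-RE*.122
for i in range(3):
    hit=line_to((g[0],g[1],z),R(a),velocity=.02,stop_force=7); s=get_state()
    print(hit,s["ee_pos"],np.round(s["force"],1),sw(s["ee_pos"]),s["time_s"])
snap("side","l3s")
E
python3 - <<'E'
import cv2
im=cv2.imread("pics/l3s.png"); cv2.imwrite("pics/c4.png",cv2.resize(im[90:240,350:460],None,fx=4,fy=4,interpolation=cv2.INTER_CUBIC))
E
```

```text
True [ 0.53597093 -0.35725655  0.18963929] [ 1.2 -0.1  1.7] (np.float64(-0.12144183388877658), np.float64(0.04756496722879204)) 65.6833
True [ 0.53618714 -0.35761351  0.18963465] [-0.6  0.5  3.8] (np.float64(-0.12183323634469675), np.float64(0.047709778918832706)) 66.2
True [ 0.53618739 -0.35766736  0.18966879] [-1.1 -0.5  3.1] (np.float64(-0.12188616905111405), np.float64(0.04769983482072444)) 66.7083
```

View pics/c4.png

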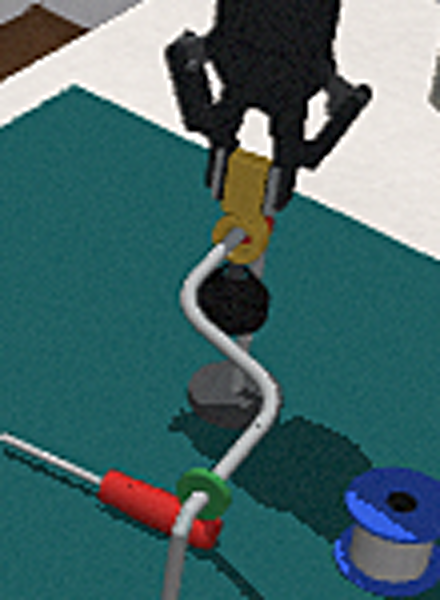

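```bash
python3 - <<'E'
from h import *
s=get_state(); p=s["ee_pos"]
command_gripper(.07); hold(.2); line_to((p[0],p[1],.32),velocity=.15); hold(.5)
im,d,C=snap("wrist","l4"); 
move_ptp((.52,-.25,.36),R(A0-np.pi/2)); hold(.3); im,d,C=snap("wrist","l5")
H=hsv(im); m=(H[...,0]>18)&(H[...,0]<32)&(H[...,1]>140)&(H[...,2]>60); W=cloud(d,C)
m&=(W[...,2]>.215)&(W[...,2]<.232)
ys=max(blobs(m,30),key=lambda x:x[1]); P=onplane(C,np.argwhere(ys[0])[:,::-1],.224); print(ys[1],ys[2],rect(P),sw(rect(P)[0]))
r=[(b[1],b[2]) for b in blobs(((H[...,0]<6)|(H[...,0]>174))&(H[...,1]>140)&(H[...,2]>60),20)]
print([(a,np.round(c),sw(onplane(C,c,.17)[0])) for a,c in r],get_state()["time_s"])
snap("side","l5s");
E
python3 - <<'E'
import cv2, numpy as np
a=cv2.imread("pics/l4.png"); b=cv2.imread("pics/l5.png"); c=cv2.imread("pics/l5s.png")
b=b[220:400,250:490]
cv2.imwrite("pics/q5.png",np.hstack([cv2.resize(a,(400,300)),cv2.resize(b,(400,300))]))
cv2.imwrite("pics/q6.png",cv2.resize(c[90:290,250:510],None,fx=2.5,fy=2.5,interpolation=cv2.INTER_CUBIC))
E
```

```text
557 [317.64093357 331.57450628] (array([ 0.5360376, -0.3537262]), 28.66399574279785, 19.01793670654297, 10.831572532653809) (np.float64(-0.11798778024085518), np.float64(0.04829800425516744))
[(np.int32(971), array([307., 178.]), (np.float64(0.013731705153334226), np.float64(0.03858184072442477))), (np.int32(76), array([167., 474.]), (np.float64(-0.364124930432551), np.float64(-0.14706328723637638)))] 69.8833
```

View pics/q5.png

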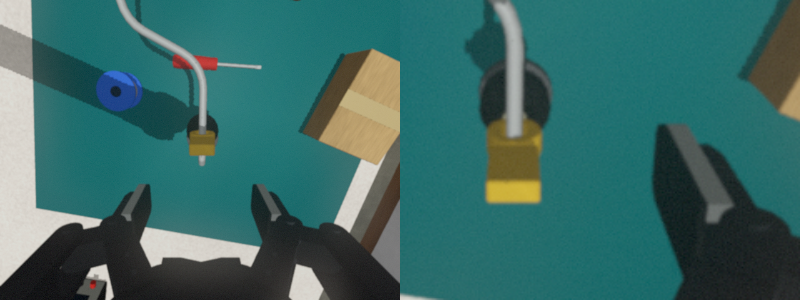

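View pics/q6.png

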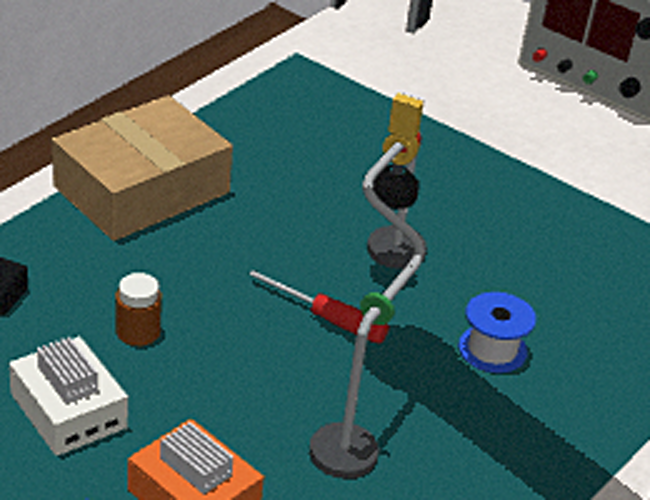

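Run:
```python
from h import *
p=RO-.27*RE+.049*RN
move_ptp((p[0],p[1],.28),R(A0-np.pi/2)); hold(.3); im,d,C=snap("wrist","l6")
cv2.imwrite("pics/l6c.png",cv2.resize(im[0:300,200:450,::-1],None,fx=2,fy=2))
H=hsv(im)
r=[(b[1],b[2]) for b in blobs(((H[...,0]<6)|(H[...,0]>174))&(H[...,1]>140)&(H[...,2]>60),20)]
print([(a,np.round(c),sw(onplane(C,c,.17)[0])) for a,c in r])
for s in (-.116,-.1225,-.13,-.1385): q=RO+s*RE+.049*RN; print(s,pix(C,[[q[0],q[1],.183],[q[0],q[1],.224]]).round())
```

```text
[(np.int32(784), array([318.,  26.]), (np.float64(-0.1316217111134453), np.float64(0.04824090737617528)))]
-0.116 [[319. -10.]
 [318. -40.]]
-0.1225 [[319.   3.]
 [318. -25.]]
-0.13 [[319.  17.]
 [318.  -7.]]
-0.1385 [[319.  33.]
 [318.  13.]]
```

View pics/l6c.png

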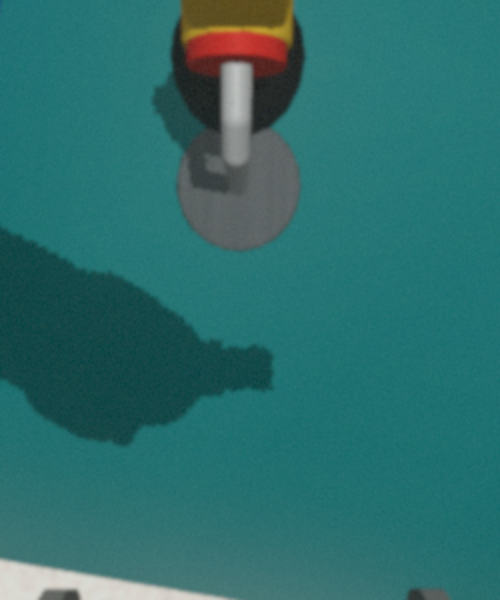

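Run:
```python
from h import *
for t in ("side","top"):
    im,d,C=snap(t,"f_"+t); W=cloud(d,C)
    for n,c in dict(o=(.4539,.0492),w=(.6240,.0503)).items():
        k=np.hypot(W[...,0]-c[0],W[...,1]-c[1])<.012; print(t,n,"sink top z",round(float(np.nanpercentile(W[k][:,2],90)),4))
    M=masks(im)
    for n,c in dict(orange=(.4539,.0492),white=(.6240,.0503)).items():
        m=M[n]&(np.hypot(W[...,0]-c[0],W[...,1]-c[1])<.08)&(W[...,2]>.035)&(W[...,2]<.06)
        if m.sum()>50: b=max(blobs(m),key=lambda x:x[1]); print(t,n,rect(onplane(C,np.argwhere(b[0])[:,::-1],.045)))
print(get_state()["time_s"])
```

```text
side o sink top z 0.0724
side w sink top z 0.0721
side orange (array([0.45133023, 0.05245466]), 107.55255126953125, 86.77758026123047, -5.064971923828125)
side white (array([0.62004248, 0.05400568]), 109.51834869384766, 85.51152038574219, -16.77330780029297)
top o sink top z 0.0719
top w sink top z 0.073
top orange (array([0.45018997, 0.0489312 ]), 98.96749114990234, 78.93742370605469, -4.6314697265625)
top white (array([0.62017493, 0.05035451]), 100.89391326904297, 80.193115234375, -16.416854858398438)
71.4333
```

View pics/f_side.png

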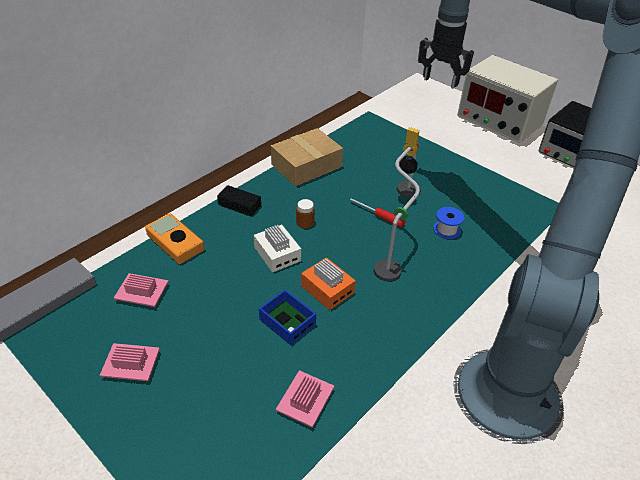

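The picture shows both covers square on their bases (white at pixel (277,245), orange at (328,280)), the blue base open, and the light hanging at the red stop (412,145). The arm is clear of everything.

```bash
python3 -c "
from cell import *
finish_job(); print(get_state()['time_s'])"
```

```text
the job is handed in; nothing more can be done
the job is handed in; nothing more can be done
```

I finished the whole sequence and handed the job in at about 71 s of the 208 s allowed. I slid the light round both bends to the green stop, then put the white and orange covers on their bases. Last, I slid the light back to the red stop and let it hang. There was no blue cover on the bench, so the blue base stays open. The pink look-alikes and the bystanders were left alone.

- **Orange cover knocked:** it was shifted about 3 cm while I was handling the white one. I measured it again before picking it up.
- **Covers seated:** the wrist camera puts both within about 0.6 mm and 0.1° of their bases. The gripper height when each was set down, 28 mm above its pick-up height, means fully down. The overhead and side cameras read the heat-sink tops at about 72–73 mm, where 71 mm is expected. Those two cameras place the cover centres up to about 5 mm away from the wrist reading. I put that down to their coarser calibration and oblique view, and trusted the wrist camera.
- **Light parked:** a close view from behind shows the collar against the red disc with no visible gap, hanging upright. My position estimate puts it about 122 mm from the middle of the rail. My first estimate from the disc positions was a few millimetres to about a centimetre further out, so I relied on the firm contact and the close view.

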